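Put the doming punches away in their tray

TASK

Put the three ball-headed doming punches away in the wooden tray, each lying lengthwise, down on the lining of the channel of its size: the largest ball in the widest channel, the middle one in the middle width, the smallest in the narrowest (the ball may point either way). Set them down rather than dropping them, and leave the two flat-faced punches, the steel bench block and the mallet where they are.

Things in the scene. Friction and masses are not known exactly. Their poses are not given: they have to be found in the camera images.
- ball_large: largest ball-headed punch, bare steel: 46 mm ball on one end of a square 18 mm shank, 124 mm long overall, 595 g. It lies on ball and shank end, so the shank rises 8 degrees to the ball. Origin on the axis at half the overall length, 17.5 mm above its support; x level, towards the ball; z up. Ball centre 39 mm, centre of mass 19 mm along x.
- ball_medium: middle-sized ball-headed punch, bare steel: 35 mm ball on one end of a square 15 mm shank, 100 mm long overall, 289 g. It lies on ball and shank end, so the shank rises 7 degrees to the ball. Origin on the axis at half the overall length, 13.5 mm above its support; x level, towards the ball; z up. Ball centre 32.5 mm, centre of mass 14 mm along x.
- ball_small: smallest ball-headed punch, bare steel: 25 mm ball on one end of a square 13 mm shank, 84 mm long overall, 142 g. It lies on ball and shank end, so the shank rises 5 degrees to the ball. Origin on the axis at half the overall length, 10 mm above its support; x level, towards the ball; z up. Ball centre 29.5 mm, centre of mass 8 mm along x.
- flat_wide: larger flat-faced punch, bare steel, a look-alike that stays where it is: the same square 15 mm shank, but the head is a flat disc like a nail head, 42 mm in diameter and 12 mm long; 100 mm long overall. Origin on the axis at half length, 15 mm above the bench; x points towards the head, z up.
- flat_narrow: smaller flat-faced punch, bare steel, a look-alike that stays where it is: the same square 13 mm shank, but the head is a flat disc like a nail head, 30 mm in diameter and 10 mm long; 84 mm long overall. Origin on the axis at half length, 11 mm above the bench; x points towards the head, z up.
- channel_wide: widest of three parallel channels (order shuffled, 72 mm between centres) in one low fixed dark wooden tray, 172 mm along the channels by 228 mm plus 12 mm side ledges. Channel 68 mm wide, 160 mm long: black rubber floor between pale wooden ribs 5 mm high; end rims also 5 mm above the floor. Origin at the centre of the floor, 8 mm above the bench; x along the channel, z up.
- channel_middle: middle-width of three parallel channels (order shuffled, 72 mm between centres) in one low fixed dark wooden tray, 172 mm along the channels by 228 mm plus 12 mm side ledges. Channel 54 mm wide, 160 mm long: black rubber floor between pale wooden ribs 5 mm high; end rims also 5 mm above the floor. Origin at the centre of the floor, 8 mm above the bench; x along the channel, z up.
- channel_narrow: narrowest of three parallel channels (order shuffled, 72 mm between centres) in one low fixed dark wooden tray, 172 mm along the channels by 228 mm plus 12 mm side ledges. Channel 40 mm wide, 160 mm long: black rubber floor between pale wooden ribs 5 mm high; end rims also 5 mm above the floor. Origin at the centre of the floor, 8 mm above the bench; x along the channel, z up.
- bench_block: dark steel bench block, 70 x 70 x 20 mm, a bystander lying flat on the bench. Origin at the centre of its underside, z up.
- mallet: wooden mallet, a bystander lying on the bench beyond the work: barrel head 52 mm in diameter and 85 mm long across the handle, round handle 20 mm thick and 200 mm long. Origin at the centre of the head, 26 mm above the bench; the handle runs to -x.

How it is judged:
By the outcome, as a careful person would: the job done as asked, in the order asked, and still so for the second after the job is handed in, with the robot touching nothing.
It also fails if it takes over 106 s, if anything falls off the work surface, if the arm or the gripper's body presses on something with over 40 N, if the wrist force passes 120 N, or if a joint passes its speed limit or range.

ROBOT

A 7-joint arm with a two-finger parallel gripper is mounted at the origin on the work surface. World frame = base frame: x ahead of the robot, y to its left, z up, the work surface at z = 0. Lengths are in m, angles in rad, forces in N, time in s.
With the tool pointing down it reaches from about 0.425 to 0.825 m from the base axis. Payload 3.6 kg.
Tool frame: the origin (TCP) lies at the very end of the fingers, on their centre line; the grasp point (between the pads) lies ctrl.grip_point_offset behind it (ctrl.grip_point_offset is the distance from the TCP to the grasp point, in m); z points along the fingers, y is the line along which they close (so a half turn about z gives the same grasp; the last joint's range is limited). The gripper opens to 93 mm and grips with 3 to 60 N. Pads are 15 mm wide; open, the fingers measure 128 mm over their backs; the gripper's body (75 mm by 188 mm) begins 65 mm behind the grasp point.
Start: joints at [1.163, 0.615, -0.013, 1.423, 0.008, 1.103, -0.04], TCP at [0.242, -0.603, 0.219] pointing down, gripper open.
Joint ranges: [-3.12, 3.12], [-0.3, 2.06], [-1.34, 1.32], [0.26, 2.42], [-1.36, 4.5], [0.01, 1.98], [-2.84, 2.84]. Speed limits (rad/s): [2.79, 2.79, 3.14, 3.14, 3.14, 3.14, 3.14].

INTERFACE

Orientations are given as [roll, pitch, yaw] about the fixed x, y, z axes, in that order (R = Rz(yaw) Ry(pitch) Rx(roll)).
In Python, from plant import ctrl gives the robot as it stands.
- The arm moves only by the shell command python3 inch.py 'ROWS' [OPENING] [FORCE]. ROWS is a JSON object with one list for each field, all of the same length, 1 to 5, a row being the entries at one place: dx, dy, dz (the shift in parts of the range, where 1.0 means 0.3 m), ax, ay, az (a rotation vector in shares of 120 degrees (1.0 is 120 degrees)); each row shifts and turns the commanded pose from where the row before left it, along the tool's axes as they then stand; what a row does not reach is not made up. A row lasts 1/8 s, in which the tool goes at most 0.0625 m and 0.188 rad, less where a joint would pass 70% of its speed; a pose out of reach is approached as far as the arm can. OPENING is the finger opening in m, set as the command begins (- or left out keeps the last). The fingers move at their own pace and stop on an object; FORCE is the grip in N (left out, the last holds). Time passes only in rows, so rows that do not move let the fingers close. It prints the time, the measured TCP pose, the force, the opening and the grip force at its end. A shift or turn number past 1, either way, is cut back to 1. Input that does not fit is refused with a message, and nothing moves.
- ctrl.get_obs(): the state, without advancing time (a new reading comes with each control period).
- ctrl.grab_frame(name): name is "scene" or "side" or "wrist"; returns the picture (400x640x3 uint8, blue, green, red); there is no depth.
- ctrl.camera_params(name): a dict with "vertical_fov" (degrees; the focal length in pixels is half the picture's height over the tangent of half this angle, whatever the lens; pixels are square), "cx", "cy" (the principal point, pixels), "k1" (the pictures are not rectified: a ray, as slopes to the right and down, at radius r is drawn at 1 + k1 r^2 times it, then the intrinsics apply), "rvec" (rotation vector, rad) and "tvec" (3), from world to camera coordinates, as OpenCV has them. Camera axes: x right, y down, z forward; pixel columns grow to the right and rows downward; lengths in m; the calibration is good to about 2 mm. A picture is of the moment at which its call begins: read the wrist's pose just before it. camera_params takes no time and is no camera call; for the wrist camera it gives the pose at the moment of the call.
- ctrl.finish_job(): hands the job in; it is judged then, once.
The state is a dict: "time_s": time; "joint_positions": joint angles; "joint_vel": joint speeds; "joint_efforts": joint torques, N m; "tcp_pos": TCP position; "eef_rot": TCP orientation; "ft_force": force on the tool from outside, world axes, zero at the start; "moment": the same for the moment, N m; "gripper_width": finger opening in m; "grasp_force": force on a finger pad.
Only numpy, scipy, OpenCV 4.12 (cv2) and the standard library are available. Lean on these libraries where they do the work, as an engineer would, in place of code of your own. Each camera call takes 0.05 s, during which the arm holds its last target. There are 200 camera calls.

## Working session

There is one attempt and no reset: what is moved stays moved. The work goes in short steps, Python scripts to look and compute and a shell command to move; the robot and the scene stay as the last step left them, time stands still between calls to the robot, and variables do not carry over. Pictures are saved under pics/ and viewed, at most 14 in all, crops included, and the job is handed in when it is done.

```bash
ls; mkdir -p pics
python3 - <<'E'
from plant import ctrl
import cv2
o=ctrl.get_obs();print(o['time_s'],o['tcp_pos'],o['eef_rot'],o['gripper_width'],ctrl.grip_point_offset)
for n in("scene","side"):
    print(n,ctrl.camera_params(n)); cv2.imwrite(f"pics/{n}0.png",ctrl.grab_frame(n))
E
```

```text
inch.py
pics
plant.py
0.0 [ 0.24128249 -0.60271262  0.21749591] [-3.13906095e+00  5.74145057e-05  3.80879458e-01] 0.09295064855165693 0.0188
scene {'vertical_fov': 46.157467156117335, 'cx': 322.8439871913966, 'cy': 203.6305920746711, 'k1': 0.02848842685301064, 'rvec': array([ 2.03623948,  1.0793013 , -0.49962481]), 'tvec': array([-0.34397504, -0.30701783,  1.49508468])}
side {'vertical_fov': 51.325558652065936, 'cx': 315.10717210477804, 'cy': 200.12901828998577, 'k1': 0.0080579876470572, 'rvec': array([ 0.82356555, -2.56684143,  1.07161146]), 'tvec': array([0.47359412, 0.29902484, 0.69525009])}
```

View pics/scene0.png

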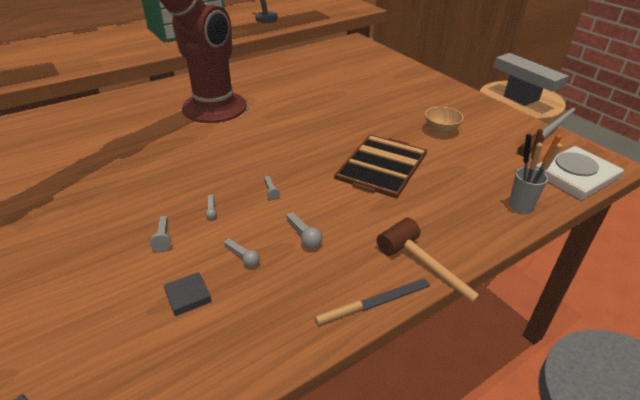

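View pics/side0.png

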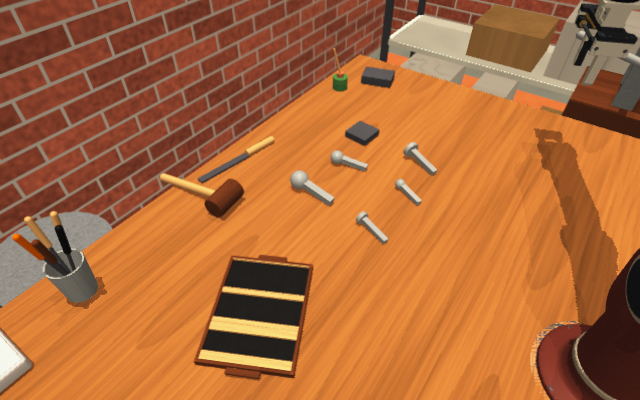

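The scene view shows the large ball at (312,238), the medium one at (251,259) and the small one at (211,213). The flat punches are at (162,240) and (273,192), the block at (188,293) and the mallet at (398,237). In the side view the tray's black channels are centred at about (270,275), (260,310) and (250,348).

```bash
cat > h.py <<'E'
import numpy as np,cv2
from plant import ctrl
def cam(n,p=None):
    p=p or ctrl.camera_params(n); f=200/np.tan(np.radians(p['vertical_fov']/2))
    R=cv2.Rodrigues(np.array(p['rvec']))[0]
    return dict(f=f,c=np.array([p['cx'],p['cy']]),k=p['k1'],R=R,t=np.array(p['tvec']),o=-R.T@np.array(p['tvec']))
def ray(c,px):
    d=(np.atleast_2d(px)-c['c'])/c['f']; u=d.copy()
    for _ in range(8): u=d/(1+c['k']*(u**2).sum(1,keepdims=True))
    v=np.c_[u,np.ones(len(u))]@c['R']
    return v/np.linalg.norm(v,axis=1,keepdims=True)
def plane(c,px,z):
    v=ray(c,px); return c['o']+v*((z-c['o'][2])/v[:,2])[:,None]
def proj(c,P):
    q=np.atleast_2d(P)@c['R'].T+c['t']; u=q[:,:2]/q[:,2:]
    return u*(1+c['k']*(u**2).sum(1,keepdims=True))*c['f']+c['c']
def tri(c1,p1,c2,p2):
    A=[];b=[]
    for c,p in((c1,p1),(c2,p2)):
        v=ray(c,p)[0];M=np.eye(3)-np.outer(v,v);A.append(M);b.append(M@c['o'])
    return np.linalg.lstsq(np.vstack(A),np.hstack(b),rcond=None)[0]
def steel(img):
    h=cv2.cvtColor(img,cv2.COLOR_BGR2HSV)
    return ((h[...,1]<75)&(h[...,2]>75)).astype(np.uint8)
E
python3 - <<'E'
from h import *
np.set_printoptions(precision=4,suppress=True)
for n,box in(("scene",(100,160,360,330)),("side",(270,120,450,260))):
    c=cam(n);im=cv2.imread(f"pics/{n}0.png");m=steel(im);k=np.zeros_like(m);x0,y0,x1,y1=box;k[y0:y1,x0:x1]=1
    nn,l,st,ce=cv2.connectedComponentsWithStats(m*k)
    for i in range(1,nn):
        if st[i,4]<60: continue
        b=(l==i).astype(np.uint8);d=cv2.distanceTransform(cv2.copyMakeBorder(b,1,1,1,1,0),cv2.DIST_L2,5)
        y,x=np.unravel_index(d.argmax(),d.shape)
        px=np.argwhere(b)[:,::-1]; P=plane(c,px,0.012)[:,:2]
        r=cv2.minAreaRect(P.astype(np.float32)*1000)
        print(n,st[i,4],'ball px',x-1,y-1,'r',d.max(),'z12 ball',plane(c,[[x-1,y-1]],.015)[0,:2],'rect',np.round(r[0]),np.round(r[1]),round(r[2]))
c=cam("side");im=cv2.imread("pics/side0.png");h=cv2.cvtColor(im,cv2.COLOR_BGR2HSV)
m=((h[...,2]<60)).astype(np.uint8);k=np.zeros_like(m);k[255:380,190:320]=1
nn,l,st,ce=cv2.connectedComponentsWithStats(m*k)
for i in range(1,nn):
    if st[i,4]<150: continue
    P=plane(c,np.argwhere(l==i)[:,::-1],0.008)[:,:2]
    r=cv2.minAreaRect(P.astype(np.float32)*1000)
    print('tray',st[i,4],ce[i],P.mean(0),np.round(r[0],1),np.round(r[1],1),round(r[2],1))
E
```

```text
scene 181 ball px 273 193 r 5.7938 z12 ball [ 0.5068 -0.076 ] rect [479. -64.] [26. 94.] 67
scene 169 ball px 210 213 r 4.9968996 z12 ball [ 0.4921 -0.2319] rect [ 466. -220.] [20. 87.] 66
scene 560 ball px 311 237 r 10.187599 z12 ball [ 0.6865 -0.0847] rect [653. -78.] [ 48. 126.] 82
scene 442 ball px 160 241 r 9.390699 z12 ball [ 0.5187 -0.3569] rect [ 490. -350.] [ 40. 114.] 75
scene 421 ball px 251 258 r 7.9907 z12 ball [ 0.6704 -0.221 ] rect [ 638. -224.] [102.  37.] 8
scene 963 ball px 179 295 r 10.790699 z12 ball [ 0.6809 -0.3776] rect [ 674. -362.] [69. 67.] 84
side 323 ball px 361 130 r 7.5906997 z12 ball [ 0.6845 -0.3645] rect [ 684. -369.] [67. 67.] 84
side 333 ball px 411 149 r 5.6 z12 ball [ 0.5296 -0.3669] rect [ 498. -345.] [ 48. 134.] 53
side 305 ball px 337 157 r 5.7938 z12 ball [ 0.6726 -0.2236] rect [ 643. -226.] [ 45. 107.] 87
side 537 ball px 299 179 r 8.5907 z12 ball [ 0.7015 -0.0965] rect [663. -88.] [ 51. 144.] 74
side 231 ball px 400 184 r 4.3938 z12 ball [ 0.4889 -0.2251] rect [ 464. -215.] [26. 92.] 63
side 295 ball px 362 218 r 5.0 z12 ball [ 0.5057 -0.0737] rect [477. -62.] [31. 98.] 63
tray 2038 [267.1197 277.0545] [0.5802 0.1691] [581.1 168.7] [159.1  62. ] 27.8
tray 1949 [258.8076 308.7152] [0.5465 0.2328] [547.4 232.6] [159.3  48.8] 27.8
tray 1738 [249.2532 344.7388] [0.5129 0.2965] [513.7 296.6] [159.1  35.6] 27.8
```

Careful with the scale: shifts go in shares of 0.3 m and turns go in shares of 120 degrees. That gives: 0.0484 m / 0.3 = 0.1613, -0.0294 m / 0.3 = -0.098.

```bash
python3 inch.py '{"dx": [0.1613, 0.1613, 0.1613, 0.1613, 0.1613], "dy": [-0.098, -0.098, -0.098, -0.098, -0.098], "dz": [-0.0267, -0.0267, -0.0267, -0.0267, -0.0267], "ax": [0, 0, 0, 0, 0], "ay": [0, 0, 0, 0, 0], "az": [0, 0, 0, 0, 0]}' 0.06; python3 inch.py '{"dx": [0.1613, 0.1613, 0.1613, 0.1613, 0], "dy": [-0.098, -0.098, -0.098, -0.098, 0], "dz": [-0.0267, -0.0267, -0.0267, -0.0267, 0], "ax": [0, 0, 0, 0, 0], "ay": [0, 0, 0, 0, 0], "az": [0, 0, 0, 0, 0]}'
python3 - <<'E'
from h import *
o=ctrl.get_obs();p=ctrl.camera_params('wrist');c=cam('wrist',p);im=ctrl.grab_frame('wrist')
cv2.imwrite('pics/w1.png',im);print(o['tcp_pos'],o['eef_rot'],c['o'],plane(c,[[0,0],[640,0],[640,400],[0,400]],0)[:,:2])
E
```

```text
time_s: 0.72
tcp_pos: [0.4123, -0.3752, 0.2586]
eef_rot: [-3.141, 0.0, 0.381]
ft_force: [0.5, -0.5, 0.5]
gripper_width: 0.0604
grasp_force: 0.0
time_s: 1.35
tcp_pos: [0.5508, -0.1891, 0.2906]
eef_rot: [-3.139, -0.003, 0.392]
ft_force: [-0.9, -0.9, -0.2]
gripper_width: 0.06
grasp_force: 0.0
[ 0.55075922 -0.18907241  0.29059714] [-3.13856734 -0.00339603  0.39210564] [ 0.62353496 -0.15924355  0.45677003] [[ 0.59305358  0.2462695 ]
 [ 0.88483649 -0.46203207]
 [ 0.39470912 -0.83029012]
 [-0.01848692  0.1627079 ]]
```

View pics/w1.png

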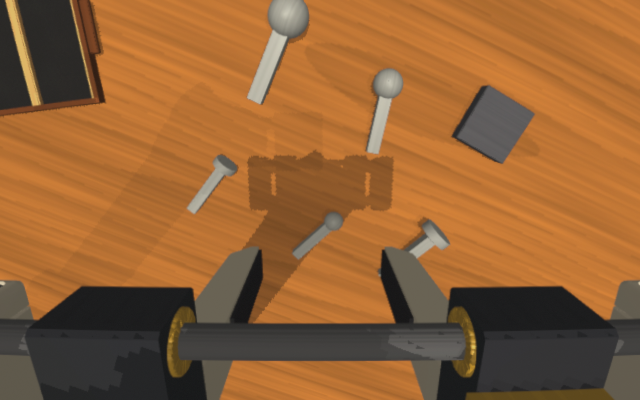

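The wrist view shows the large ball at (288,16), its shank end at (257,100); the medium one at (388,84) to (373,150); the small one at (333,221) to (297,256).

```bash
cat >> h.py <<'E'
def punch(c,m,guess,rb,s,oz,L):
    """guess: world xy of ball; rb ball radius, s shank, oz origin height -> ball xy, yaw, origin xy"""
    g=proj(c,[[*guess,rb]])[0]
    nn,l,st,ce=cv2.connectedComponentsWithStats(m)
    px=np.argwhere(l>0)[:,::-1]; px=px[[st[l[y,x],4]>60 for x,y in px]]
    x,y=px[np.linalg.norm(px-g,axis=1).argmin()]
    b=(l==l[y,x]).astype(np.uint8)
    d=cv2.distanceTransform(cv2.copyMakeBorder(b,1,1,1,1,0),cv2.DIST_L2,5)
    y,x=np.unravel_index(d.argmax(),d.shape);ctr=np.array([x-1,y-1.])
    B=plane(c,[ctr],rb)[0,:2]
    q=np.argwhere(b)[:,::-1]; P=plane(c,q,oz+s*.3)[:,:2]; r=np.linalg.norm(P-B,axis=1)
    S=P[r>rb*1.25]; mu=S.mean(0); v=B-mu
    u=np.linalg.svd(S-mu)[2][0]; u*=np.sign(u@v)
    v/=np.linalg.norm(v)
    return B,np.arctan2(v[1],v[0]),np.arctan2(u[1],u[0]),B-v*(L/2-rb),r.max()+rb,d.max()
SP=dict(large=((.687,-.085),.023,.018,.0175,.124),medium=((.671,-.222),.0175,.015,.0135,.1),small=((.491,-.229),.0125,.013,.010,.084))
E
cat > m.py <<'E'
from h import *
np.set_printoptions(precision=4,suppress=True)
C=cam('wrist');import sys
I=None
E
python3 - <<'E'
from h import *
np.set_printoptions(precision=4,suppress=True)
for n,f in(('wrist','w1'),('scene','scene0'),('side','side0')):
    c=cam(n);im=cv2.imread(f'pics/{f}.png');m=steel(im)
    if n=='wrist': m[270:]=0
    for k,a in SP.items(): print(n,k,*punch(c,m,*a))
h=cv2.cvtColor(cv2.imread('pics/w1.png'),cv2.COLOR_BGR2HSV);print([h[p] for p in((240,315),(221,333),(130,379),(240,270))])
E
rm m.py
```

```text
wrist large [ 0.6923 -0.0947] -0.062195855553610194 -0.04096487131953889 [ 0.6534 -0.0923] 0.12121143942733953 18.975197
wrist medium [ 0.672  -0.2264] 0.18488499339606085 0.19116513655247647 [ 0.6401 -0.2324] 0.10022597286633755 14.581398
wrist small [ 0.4902 -0.233 ] -0.43793216401997803 -0.41775826529754967 [ 0.4635 -0.2204] 0.08305738718301132 8.7876
scene large [ 0.6936 -0.0893] 0.018574676592769717 -0.06827764972436637 [ 0.6546 -0.09  ] 0.11671950452735555 10.187599
scene medium [ 0.6727 -0.2219] 0.290503466790075 0.19516201692726967 [ 0.6416 -0.2312] 0.09703002389053443 7.9907
scene small [ 0.4892 -0.2309] -0.4674647518006521 -0.3800206818752439 [ 0.4628 -0.2176] 0.07915025657288838 4.9968996
side large [ 0.6958 -0.0895] -0.17257597460480031 -0.20372868786190307 [ 0.6574 -0.0828] 0.13542957087470947 8.5907
side medium [ 0.6709 -0.2209] 0.09129122349964029 -0.030120240277850957 [ 0.6386 -0.2239] 0.10246945661174509 5.7938
side small [ 0.4899 -0.2277] -0.46848529177609455 -0.5085042797531961 [ 0.4636 -0.2144] 0.08904531168865769 4.3938
[array([ 23,  23, 131], dtype=uint8), array([ 27,  21, 131], dtype=uint8), array([ 25,  25, 185], dtype=uint8), array([ 14, 176, 132], dtype=uint8)]
```

```bash
cat >> h.py <<'E'
def go(x,y,z,yaw):
    """remaining travel in the tool's axes, and turn about tool z"""
    from scipy.spatial.transform import Rotation as Ro
    o=ctrl.get_obs();R=Ro.from_euler('xyz',o['eef_rot']);T=Ro.from_euler('xyz',[np.pi,0,yaw])
    print('tcp',np.round(o['tcp_pos'],4),np.round(o['eef_rot'],3),'go',np.round(R.inv().apply(np.array([x,y,z])-o['tcp_pos']),4),np.round((R.inv()*T).as_rotvec(),3))
E
python3 inch.py '{"dx": [0.116, 0.116, 0.116, 0.116, 0], "dy": [-0.0403, -0.0403, -0.0403, -0.0403, 0], "dz": [0.1, 0.1, 0.1, 0.1, 0.0833], "ax": [0, 0, 0, 0, 0], "ay": [0, 0, 0, 0, 0], "az": [0, 0, 0, 0, 0.0711]}'; python3 inch.py '{"dx": [0, 0, 0, 0], "dy": [0, 0, 0, 0], "dz": [0.0833, 0.0833, 0, 0], "ax": [0, 0, 0, 0], "ay": [0, 0, 0, 0], "az": [0.0711, 0.0711, 0, 0]}'
python3 - <<'E'
from h import *
c=cam('wrist');im=ctrl.grab_frame('wrist');cv2.imwrite('pics/w2.png',im);go(.661,-.0909,.008,-.055)
m=steel(im);m[270:]=0;print(*punch(c,m,*SP['large']))
E
```

```text
time_s: 2.02
tcp_pos: [0.6593, -0.0974, 0.1432]
eef_rot: [-3.139, 0.001, 0.23]
ft_force: [-1.6, -0.5, -0.8]
gripper_width: 0.0598
grasp_force: 0.0
time_s: 2.52
tcp_pos: [0.6591, -0.1006, 0.0965]
eef_rot: [3.141, -0.001, -0.066]
ft_force: [0.5, -0.2, 0.1]
gripper_width: 0.0598
grasp_force: 0.0
tcp [ 0.6595 -0.1003  0.097 ] [ 3.141e+00 -2.000e-03 -6.600e-02] go [ 0.0007 -0.0095  0.089 ] [ 0.    -0.002 -0.011]
[ 0.69670771 -0.08808041] -0.05604668464903466 -0.053409262769191466 [ 0.65776894 -0.08589574] 0.0982981983207748 32.953495
```

View pics/w2.png

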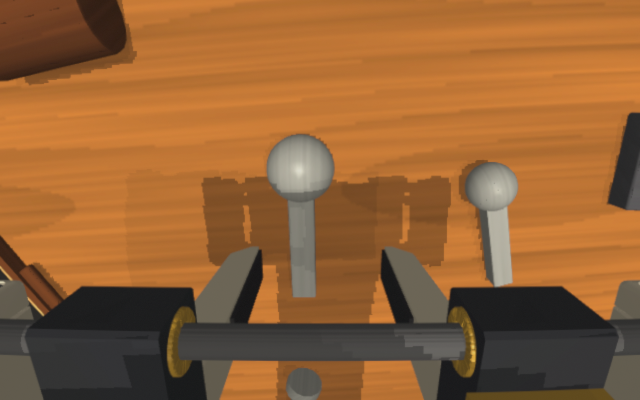

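The picture shows the large ball at (300,168), its shank nearly straight down to (303,296), and lying between the open fingers once shifted about 13 mm.

In the tool's units: 0.03 m / 0.3 = 0.1, 0.002 m / 0.3 = 0.0067, -0.01 rad / 2.0944 = -0.0048.

```bash
python3 inch.py '{"dx": [0.0067, 0, 0, 0, 0], "dy": [-0.044, 0, 0, 0, 0], "dz": [0, 0.1, 0.1, 0.0667, 0.03], "ax": [0, 0, 0, 0, 0], "ay": [0, 0, 0, 0, 0], "az": [-0.0048, 0, 0, 0, 0]}'; python3 inch.py '{"dx": [0, 0], "dy": [0, 0], "dz": [0, 0], "ax": [0, 0], "ay": [0, 0], "az": [0, 0]}' -
python3 - <<'E'
from h import *
go(.6625,-.0873,.008,-.055)
cv2.imwrite('pics/w3.png',ctrl.grab_frame('wrist'))
E
```

```text
time_s: 3.2
tcp_pos: [0.6616, -0.0854, 0.0059]
eef_rot: [-3.141, 0.001, -0.055]
ft_force: [-0.5, 0.3, -0.1]
gripper_width: 0.0603
grasp_force: 0.0
time_s: 3.45
tcp_pos: [0.6627, -0.0862, 0.0079]
eef_rot: [3.142, -0.002, -0.056]
ft_force: [0.6, 0.0, 0.6]
gripper_width: 0.0603
grasp_force: 0.0
tcp [ 0.6627 -0.0862  0.0079] [ 3.142e+00 -2.000e-03 -5.600e-02] go [-0.0002  0.0011 -0.0001] [ 0.    -0.002 -0.001]
```

View pics/w3.png

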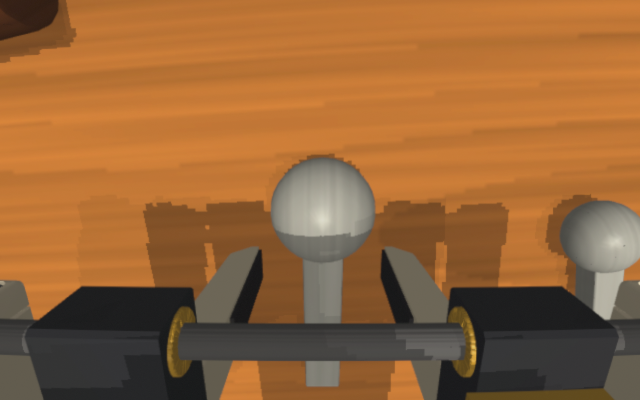

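The shank is centred between the fingers, with the ball at (323,208).

```bash
python3 - <<'E'
from h import *
c=cam('wrist');m=steel(cv2.imread('pics/w3.png'));m[265:]=0
B=plane(c,[[323,208]],.023);print(B, proj(c,[[.6627+.0075,-.0862,.008],[.6627+.0075,-.0562,.008]]))
E
python3 inch.py '{"dx": [0, 0, 0, 0], "dy": [0, 0, 0, 0], "dz": [0, 0, 0, 0], "ax": [0, 0, 0, 0], "ay": [0, 0, 0, 0], "az": [0, 0, 0, 0]}' 0.0 50; python3 inch.py '{"dx": [0, 0, 0, 0, 0], "dy": [0, 0, 0, 0, 0], "dz": [0, -0.0333, -0.0667, -0.0667, 0], "ax": [0, 0, 0, 0, 0], "ay": [0, 0, 0, 0, 0], "az": [0, 0, 0, 0, 0]}'
```

```text
[[ 0.69718907 -0.08832041  0.023     ]] [[321.59997832 251.55626699]
 [261.93184773 254.63658161]]
time_s: 4.0
tcp_pos: [0.6617, -0.0861, 0.0067]
eef_rot: [-3.142, -0.0, -0.056]
ft_force: [-0.2, -0.1, -0.1]
gripper_width: 0.0247
grasp_force: 0.0
time_s: 4.62
tcp_pos: [0.664, -0.0865, 0.0599]
eef_rot: [3.141, -0.006, -0.056]
ft_force: [0.8, 0.8, -6.6]
gripper_width: 0.0178
grasp_force: 50.0
```

In the tool's units: -0.01 m / 0.3 = -0.0333, -0.135 rad / 2.0944 = -0.0645.

```bash
python3 inch.py '{"dx": [0, 0, 0, 0], "dy": [0, 0, 0, 0], "dz": [-0.0333, -0.0333, -0.0333, -0.0333], "ax": [0, 0, 0, 0], "ay": [0, 0, 0, 0], "az": [-0.0645, -0.0645, -0.0645, -0.0649]}'; python3 inch.py '{"dx": [0.0333, 0.0333, 0.0333, 0.0333, 0.0333], "dy": [-0.178, -0.178, -0.178, -0.178, -0.178], "dz": [0, 0, 0, 0, 0], "ax": [0, 0, 0, 0, 0], "ay": [0, 0, 0, 0, 0], "az": [0, 0, 0, 0, 0]}';python3 inch.py '{"dx": [0, 0], "dy": [0, 0], "dz": [0, 0], "ax": [0, 0], "ay": [0, 0], "az": [0, 0]}'
python3 - <<'E'
from h import *
go(.584,.173,.016,.485)
cv2.imwrite('pics/w4.png',ctrl.grab_frame('wrist'))
E
```

```text
time_s: 5.12
tcp_pos: [0.661, -0.0864, 0.0965]
eef_rot: [-3.141, 0.001, 0.489]
ft_force: [-0.7, 0.7, -5.9]
gripper_width: 0.0177
grasp_force: 50.0
time_s: 5.75
tcp_pos: [0.5807, 0.1747, 0.0966]
eef_rot: [3.141, 0.0, 0.484]
ft_force: [0.1, 0.1, -6.2]
gripper_width: 0.0175
grasp_force: 50.0
time_s: 6.0
tcp_pos: [0.5813, 0.173, 0.0965]
eef_rot: [3.141, 0.001, 0.486]
ft_force: [0.7, -0.5, -5.4]
gripper_width: 0.0174
grasp_force: 50.0
tcp [0.5813 0.173  0.0965] [3.141e+00 1.000e-03 4.860e-01] go [0.0025 0.0012 0.0805] [0.001 0.001 0.001]
```

View pics/w4.png

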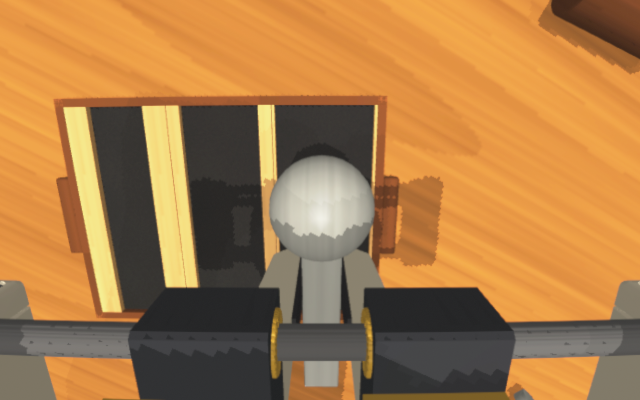

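The wide channel is at right, its far end spanning about (276,105)–(373,105). The middle one spans (181,105)–(259,105) and the narrow one (92,107)–(143,106). The ball is still held level.

Run:
```python
from h import *
c=cam('wrist');h=cv2.cvtColor(cv2.imread('pics/w4.png'),cv2.COLOR_BGR2HSV)
C=np.array([.580,.171]);a=.485;ux=np.array([np.cos(a),np.sin(a)]);uy=np.array([-ux[1],ux[0]])
for y in(115,140,165):
    r=h[y,:,2]<75;e=np.flatnonzero(np.diff(np.r_[0,r.astype(int),0]))
    e=e[(e<390)]
    P=plane(c,[[x,y] for x in e],.008)[:,:2]-C
    print(y,e,'along',np.round(P@ux,4),'across',np.round(P@uy,4))
col=h[90:130,330,2]<75;print(np.flatnonzero(col)[0]+90, (plane(c,[[330,np.flatnonzero(col)[0]+90]],.008)[0,:2]-C)@ux)
```

```text
115 [ 92 142 182 257 276 373] along [0.0745 0.0739 0.0735 0.073  0.073  0.0728] across [ 0.1601  0.1241  0.0959  0.0437  0.0306 -0.0364]
140 [ 96 145 185 258 277 372] along [0.0571 0.0566 0.0563 0.0559 0.0559 0.0557] across [ 0.1601  0.1243  0.0955  0.0438  0.0305 -0.0363]
165 [ 99 148 187 259 278 290 353 371] along [0.0391 0.0387 0.0385 0.0382 0.0381 0.0381 0.038  0.038 ] across [ 0.1609  0.1245  0.0959  0.044   0.0304  0.0218 -0.0233 -0.0362]
105 0.07949367088289955
```

In the tool's units: 0.03 m / 0.3 = 0.1, 0.003 m / 0.3 = 0.01.

```bash
python3 inch.py '{"dx": [0.0083, 0, 0, 0, 0], "dy": [0.01, 0, 0, 0, 0], "dz": [0.0667, 0.1, 0.0667, 0.0233, 0], "ax": [0, 0, 0, 0, 0], "ay": [0, 0, 0, 0, 0], "az": [0, 0, 0, 0, 0]}'; python3 inch.py '{"dx": [0, 0, 0], "dy": [0, 0, 0], "dz": [0.0067, 0, 0], "ax": [0, 0, 0], "ay": [0, 0, 0], "az": [0, 0, 0]}'
```

```text
time_s: 6.68
tcp_pos: [0.5852, 0.171, 0.0188]
eef_rot: [3.142, 0.001, 0.483]
ft_force: [0.2, -0.8, -6.5]
gripper_width: 0.0181
grasp_force: 50.0
time_s: 7.05
tcp_pos: [0.5855, 0.1721, 0.0183]
eef_rot: [3.141, -0.001, 0.485]
ft_force: [-0.3, -0.6, -6.3]
gripper_width: 0.0174
grasp_force: 50.0
```

In the tool's units: 0.001 m / 0.3 = 0.0033.

```bash
python3 inch.py '{"dx": [0, 0, 0, 0], "dy": [0, 0, 0, 0], "dz": [0.0033, 0, 0.0033, 0], "ax": [0, 0, 0, 0], "ay": [0, 0, 0, 0], "az": [0, 0, 0, 0]}'; python3 inch.py '{"dx": [0, 0, 0], "dy": [0, 0, 0], "dz": [0.0033, 0, 0], "ax": [0, 0, 0], "ay": [0, 0, 0], "az": [0, 0, 0]}'
```

```text
time_s: 7.55
tcp_pos: [0.585, 0.1719, 0.0156]
eef_rot: [-3.142, 0.0, 0.485]
ft_force: [0.6, -0.9, -5.6]
gripper_width: 0.0175
grasp_force: 50.0
time_s: 7.92
tcp_pos: [0.5852, 0.1719, 0.0148]
eef_rot: [3.142, -0.0, 0.485]
ft_force: [0.3, -1.1, -4.0]
gripper_width: 0.0176
grasp_force: 50.0
```

In the tool's units: 0.0007 m / 0.3 = 0.0023.

```bash
python3 inch.py '{"dx": [0, 0], "dy": [0, 0], "dz": [0.0023, 0], "ax": [0, 0], "ay": [0, 0], "az": [0, 0]}'; python3 inch.py '{"dx": [0, 0, 0], "dy": [0, 0, 0], "dz": [0, 0, 0], "ax": [0, 0, 0], "ay": [0, 0, 0], "az": [0, 0, 0]}' 0.028 ; python3 inch.py '{"dx": [0, 0, 0, 0, 0], "dy": [0, 0, 0, 0, 0], "dz": [-0.0333, -0.0667, -0.1, -0.1, 0], "ax": [0, 0, 0, 0, 0], "ay": [0, 0, 0, 0, 0], "az": [0, 0, 0, 0, 0]}' 0.04
python3 - <<'E'
from h import *
cv2.imwrite('pics/w5.png',ctrl.grab_frame('wrist'));go(.648,-.2298,.1,.187)
E
```

```text
time_s: 8.18
tcp_pos: [0.5853, 0.1719, 0.0147]
eef_rot: [3.142, -0.0, 0.485]
ft_force: [-1.9, -0.7, 1.0]
gripper_width: 0.0171
grasp_force: 50.0
time_s: 8.55
tcp_pos: [0.5857, 0.1721, 0.0142]
eef_rot: [3.141, -0.001, 0.485]
ft_force: [0.0, 0.7, 0.4]
gripper_width: 0.0279
grasp_force: 0.0
time_s: 9.18
tcp_pos: [0.5873, 0.1727, 0.1072]
eef_rot: [3.141, -0.007, 0.485]
ft_force: [-0.4, 0.0, -0.2]
gripper_width: 0.0403
grasp_force: 0.0
tcp [0.5859 0.1722 0.1054] [ 3.141e+00 -3.000e-03  4.850e-01] go [-0.1324  0.3846  0.0052] [ 0.    -0.003  0.298]
```

View pics/w5.png

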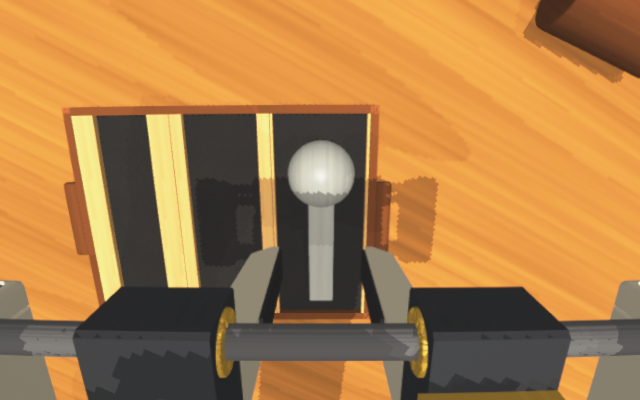

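The large punch lies in the wide channel, ball at (321,173) and shank end at (320,300), clear of the ribs.

In the tool's units: 0.0548 m / 0.3 = 0.1827, -0.0193 m / 0.3 = -0.0643.

```bash
python3 inch.py '{"dx": [-0.0643, -0.0643, -0.0643, -0.0643, -0.0643], "dy": [0.1827, 0.1827, 0.1827, 0.1827, 0.1827], "dz": [0, 0, 0, 0, 0], "ax": [0, 0, 0, 0, 0], "ay": [0, 0, 0, 0, 0], "az": [0, 0, 0, 0, 0]}' 0.06; python3 inch.py '{"dx": [-0.0643, -0.0643, 0, 0, 0], "dy": [0.1827, 0.1827, 0, 0, 0], "dz": [0, 0, 0, 0, 0], "ax": [0, 0, 0, 0, 0], "ay": [0, 0, 0, 0, 0], "az": [0, 0, 0.0711, 0.0711, 0]}';python3 inch.py '{"dx": [0], "dy": [0], "dz": [0], "ax": [0], "ay": [0], "az": [0]}'
python3 - <<'E'
from h import *
c=cam('wrist');im=ctrl.grab_frame('wrist');cv2.imwrite('pics/w6.png',im);m=steel(im);m[270:]=0
B,v,u,O,L,r=punch(c,m,*SP['medium']);print(B,v,u,O,r)
go(O[0]+.005*np.cos(v),O[1]+.005*np.sin(v),.008,v)
E
```

```text
time_s: 9.85
tcp_pos: [0.6267, -0.1172, 0.1026]
eef_rot: [-3.14, 0.002, 0.485]
ft_force: [-0.1, 0.7, -0.3]
gripper_width: 0.0601
grasp_force: 0.0
time_s: 10.48
tcp_pos: [0.6436, -0.23, 0.1024]
eef_rot: [-3.14, 0.003, 0.189]
ft_force: [0.0, -0.6, 0.5]
gripper_width: 0.0602
grasp_force: 0.0
time_s: 10.6
tcp_pos: [0.6439, -0.23, 0.1031]
eef_rot: [-3.141, 0.001, 0.189]
ft_force: [0.1, -0.3, -0.3]
gripper_width: 0.06
grasp_force: 0.0
[ 0.67434583 -0.22068371] 0.21502607981488456 0.21460046648184813 [ 0.64259428 -0.22761833] 23.778296
tcp [ 0.6441 -0.2301  0.1034] [-3.141e+00  1.000e-03  1.890e-01] go [ 0.0041 -0.0028  0.0954] [-0.001  0.001 -0.026]
```

In the tool's units: 0.035 m / 0.3 = 0.1167, 0.016 m / 0.3 = 0.0533, -0.024 rad / 2.0944 = -0.0115.

```bash
python3 inch.py '{"dx": [0.0133, 0, 0, 0, 0], "dy": [-0.01, 0, 0, 0, 0], "dz": [0.0333, 0.1167, 0.1167, 0.0533, 0], "ax": [0, 0, 0, 0, 0], "ay": [0, 0, 0, 0, 0], "az": [-0.0115, 0, 0, 0, 0]}'
python3 - <<'E'
from h import *
c=cam('wrist');im=ctrl.grab_frame('wrist');cv2.imwrite('pics/w7.png',im)
go(.6475,-.2266,.007,.213);print(proj(c,[[.6743,-.2207,.0175]]))
E
```

```text
time_s: 11.28
tcp_pos: [0.647, -0.2262, 0.0066]
eef_rot: [-3.14, 0.002, 0.212]
ft_force: [0.9, -0.2, 0.8]
gripper_width: 0.06
grasp_force: 0.0
tcp [ 0.6482 -0.2267  0.0081] [-3.142 -0.     0.211] go [-0.0007 -0.0002  0.0011] [-0.    -0.    -0.002]
[[322.76350311 220.07005137]]
```

View pics/w7.png

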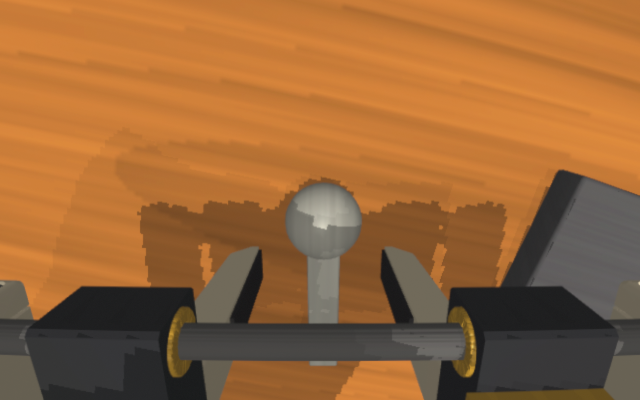

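The ball sits at (323,221), with the shank centred between the fingers; closing now.

In the tool's units: -0.03 m / 0.3 = -0.1, -0.022 m / 0.3 = -0.0733, -0.137 rad / 2.0944 = -0.0654.

```bash
python3 inch.py '{"dx": [0, 0, 0, 0, 0], "dy": [0, 0, 0, 0, 0], "dz": [0, 0, 0, 0, 0], "ax": [0, 0, 0, 0, 0], "ay": [0, 0, 0, 0, 0], "az": [0, 0, 0, 0, 0]}' 0.0 50; python3 inch.py '{"dx": [0, 0, 0, 0, 0], "dy": [0, 0, 0, 0, 0], "dz": [0, -0.0333, -0.1, -0.1, -0.0733], "ax": [0, 0, 0, 0, 0], "ay": [0, 0, 0, 0, 0], "az": [0, 0, 0, -0.0654, -0.0654]}'
```

```text
time_s: 11.95
tcp_pos: [0.6478, -0.2268, 0.0081]
eef_rot: [3.141, -0.0, 0.211]
ft_force: [-0.0, -0.8, 0.2]
gripper_width: 0.0144
grasp_force: 26.4
time_s: 12.58
tcp_pos: [0.6479, -0.2269, 0.1015]
eef_rot: [3.141, -0.0, 0.489]
ft_force: [0.2, -0.8, -2.0]
gripper_width: 0.0145
grasp_force: 50.0
```

In the tool's units: -0.0567 m / 0.3 = -0.189, 0.0163 m / 0.3 = 0.0543.

```bash
python3 inch.py '{"dx": [0.0543, 0.0543, 0.0543, 0.0543, 0.0543], "dy": [-0.189, -0.189, -0.189, -0.189, -0.189], "dz": [0, 0, 0, 0, 0], "ax": [0, 0, 0, 0, 0], "ay": [0, 0, 0, 0, 0], "az": [0, 0, 0, 0, 0]}'; python3 inch.py '{"dx": [0.0543, 0.0543, 0.0543, 0, 0], "dy": [-0.189, -0.189, -0.189, 0, 0], "dz": [0, 0, 0, 0, 0], "ax": [0, 0, 0, 0, 0], "ay": [0, 0, 0, 0, 0], "az": [0, 0, 0, 0, 0]}'
python3 - <<'E'
from h import *
im=ctrl.grab_frame('wrist');cv2.imwrite('pics/w8.png',im)
go(.552,.235,.016,.485)
E
```

```text
time_s: 13.2
tcp_pos: [0.5871, 0.0637, 0.1003]
eef_rot: [3.142, -0.0, 0.484]
ft_force: [0.9, 0.3, -3.3]
gripper_width: 0.0149
grasp_force: 50.0
time_s: 13.82
tcp_pos: [0.5516, 0.2349, 0.1]
eef_rot: [3.141, 0.001, 0.485]
ft_force: [0.7, -0.5, -2.8]
gripper_width: 0.0144
grasp_force: 50.0
tcp [0.5521 0.2335 0.1   ] [3.14e+00 1.00e-03 4.83e-01] go [ 0.0007 -0.0015  0.084 ] [ 0.002  0.001 -0.002]
```

View pics/w8.png

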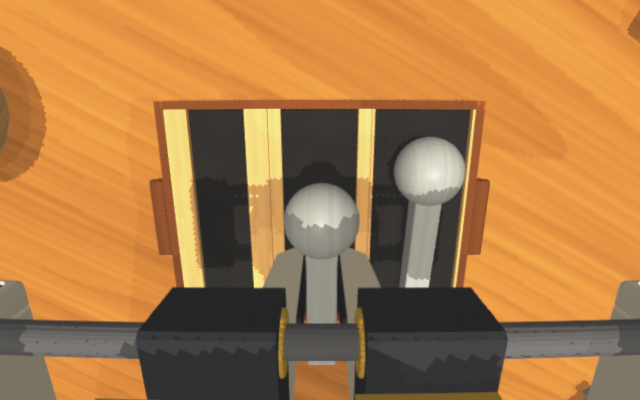

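The middle channel spans (281–358, 110), and the held ball at (322,220) is in line with it; the large punch is undisturbed at right.

In the tool's units: 0.03 m / 0.3 = 0.1, 0.02 m / 0.3 = 0.0667.

```bash
python3 inch.py '{"dx": [0.0023, 0, 0, 0, 0], "dy": [-0.0043, 0, 0, 0, 0], "dz": [0.0667, 0.1, 0.0667, 0.0367, 0], "ax": [0, 0, 0, 0, 0], "ay": [0, 0, 0, 0, 0], "az": [0, 0, 0, 0, 0]}'; python3 inch.py '{"dx": [0, 0, 0], "dy": [0, 0, 0], "dz": [0.0033, 0, 0], "ax": [0, 0, 0], "ay": [0, 0, 0], "az": [0, 0, 0]}'; python3 inch.py '{"dx": [0, 0, 0], "dy": [0, 0, 0], "dz": [0.0033, 0, 0], "ax": [0, 0, 0], "ay": [0, 0, 0], "az": [0, 0, 0]}'
```

```text
time_s: 14.5
tcp_pos: [0.5519, 0.2353, 0.0185]
eef_rot: [3.141, 0.001, 0.483]
ft_force: [0.2, -0.3, -2.3]
gripper_width: 0.0144
grasp_force: 50.0
time_s: 14.88
tcp_pos: [0.5521, 0.2371, 0.0186]
eef_rot: [3.142, -0.001, 0.485]
ft_force: [-0.2, -0.6, -3.5]
gripper_width: 0.0147
grasp_force: 50.0
time_s: 15.25
tcp_pos: [0.5517, 0.2369, 0.017]
eef_rot: [-3.142, 0.0, 0.485]
ft_force: [-0.9, 1.1, -2.8]
gripper_width: 0.0147
grasp_force: 50.0
```

In the tool's units: 0.001 m / 0.3 = 0.0033, 0.0008 m / 0.3 = 0.0027.

```bash
python3 inch.py '{"dx": [0, 0, 0], "dy": [0.0033, 0, 0], "dz": [0.0027, 0, 0], "ax": [0, 0, 0], "ay": [0, 0, 0], "az": [0, 0, 0]}'; python3 inch.py '{"dx": [0, 0, 0], "dy": [0, 0, 0], "dz": [0.0027, 0, 0], "ax": [0, 0, 0], "ay": [0, 0, 0], "az": [0, 0, 0]}'
```

```text
time_s: 15.62
tcp_pos: [0.5523, 0.2359, 0.0162]
eef_rot: [3.142, -0.0, 0.485]
ft_force: [0.1, -0.7, -1.5]
gripper_width: 0.0143
grasp_force: 50.0
time_s: 16.0
tcp_pos: [0.5523, 0.2359, 0.0159]
eef_rot: [3.141, -0.0, 0.485]
ft_force: [-1.5, -0.7, 4.1]
gripper_width: 0.0142
grasp_force: 50.0
```

In the tool's units: -0.03 m / 0.3 = -0.1, -0.02 m / 0.3 = -0.0667.

```bash
python3 inch.py '{"dx": [0, 0, 0], "dy": [0, 0, 0], "dz": [0, 0, 0], "ax": [0, 0, 0], "ay": [0, 0, 0], "az": [0, 0, 0]}' 0.025 ; python3 inch.py '{"dx": [0, 0, 0, 0, 0], "dy": [0, 0, 0, 0, 0], "dz": [-0.0333, -0.0667, -0.1, -0.1, 0], "ax": [0, 0, 0, 0, 0], "ay": [0, 0, 0, 0, 0], "az": [0, 0, 0, 0, 0]}' 0.04
python3 - <<'E'
from h import *
im=ctrl.grab_frame('wrist');cv2.imwrite('pics/w9.png',im);go(.466,-.2187,.1,-.44)
E
```

```text
time_s: 16.38
tcp_pos: [0.5523, 0.2361, 0.0152]
eef_rot: [-3.141, -0.0, 0.485]
ft_force: [0.7, 0.3, -0.5]
gripper_width: 0.0248
grasp_force: 0.0
time_s: 17.0
tcp_pos: [0.5542, 0.2369, 0.1085]
eef_rot: [3.141, -0.007, 0.485]
ft_force: [-0.8, -0.0, 0.7]
gripper_width: 0.0398
grasp_force: 0.0
tcp [0.5529 0.2363 0.1068] [ 3.141e+00 -3.000e-03  4.850e-01] go [-0.289   0.362   0.0059] [-0.001 -0.003  0.925]
```

View pics/w9.png

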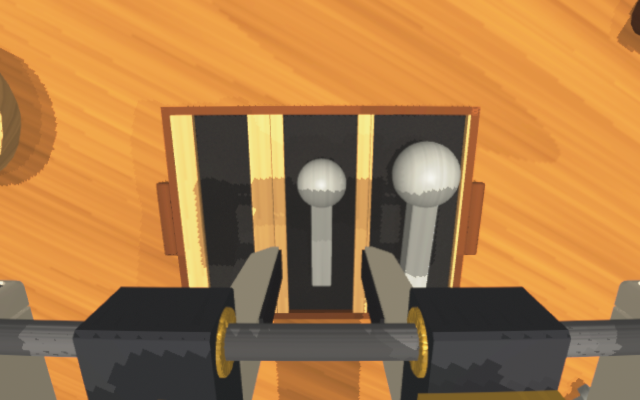

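The medium punch lies in the middle channel, ball (321,184), shank end (321,285), clear of the ribs.

In the tool's units: 0.0452 m / 0.3 = 0.1507, -0.0361 m / 0.3 = -0.1203.

```bash
python3 inch.py '{"dx": [-0.1203, -0.1203, -0.1203, -0.1203, -0.1203], "dy": [0.1507, 0.1507, 0.1507, 0.1507, 0.1507], "dz": [0, 0, 0, 0, 0], "ax": [0, 0, 0, 0, 0], "ay": [0, 0, 0, 0, 0], "az": [0, 0, 0, 0, 0]}' 0.06; python3 inch.py '{"dx": [-0.1203, -0.1203, -0.1203, 0, 0], "dy": [0.1507, 0.1507, 0.1507, 0, 0], "dz": [0, 0, 0, 0, 0], "ax": [0, 0, 0, 0, 0], "ay": [0, 0, 0, 0, 0], "az": [0, 0, 0, 0.0883, 0.0883]}';python3 inch.py '{"dx": [0, 0, 0, 0, 0], "dy": [0, 0, 0, 0, 0], "dz": [0, 0, 0, 0, 0], "ax": [0, 0, 0, 0, 0], "ay": [0, 0, 0, 0, 0], "az": [0.0883, 0.0883, 0.0883, 0, 0]}'
python3 - <<'E'
from h import *
c=cam('wrist');im=ctrl.grab_frame('wrist');cv2.imwrite('pics/w10.png',im);m=steel(im);m[270:]=0
B,v,u,O,L,r=punch(c,m,*SP['small']);print(B,v,u,O,r)
go(O[0]+.003*np.cos(v),O[1]+.003*np.sin(v),.007,v)
E
```

```text
time_s: 17.68
tcp_pos: [0.4966, -0.0499, 0.1044]
eef_rot: [-3.141, 0.002, 0.485]
ft_force: [1.1, -0.2, 0.4]
gripper_width: 0.0597
grasp_force: 0.0
time_s: 18.3
tcp_pos: [0.4637, -0.2197, 0.1041]
eef_rot: [-3.14, 0.002, 0.105]
ft_force: [-0.1, 1.3, 0.5]
gripper_width: 0.0599
grasp_force: 0.0
time_s: 18.92
tcp_pos: [0.4648, -0.2183, 0.1048]
eef_rot: [3.142, 0.001, -0.437]
ft_force: [0.4, 0.5, -0.2]
gripper_width: 0.06
grasp_force: 0.0
[ 0.49303778 -0.22861876] -0.403595729523937 -0.39990169062055075 [ 0.46590796 -0.21703329] 16.378298
tcp [ 0.4649 -0.2184  0.105 ] [-3.142e+00  1.000e-03 -4.380e-01] go [ 0.0034 -0.0018  0.098 ] [-0.     0.001 -0.034]
```

View pics/w10.png

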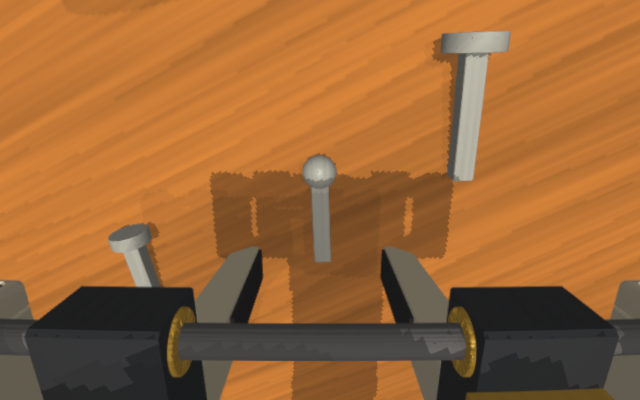

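The small ball is at (320,170) and its shank end at (322,262). The two flat punches, at (475,40) and (130,238), are well clear of the fingers.

In the tool's units: 0.035 m / 0.3 = 0.1167, -0.002 m / 0.3 = -0.0067, -0.034 rad / 2.0944 = -0.0162.

```bash
python3 inch.py '{"dx": [0.0133, 0, 0, 0, 0], "dy": [-0.0067, 0, 0, 0, 0], "dz": [0.0333, 0.1167, 0.1167, 0.0583, 0], "ax": [0, 0, 0, 0, 0], "ay": [0, 0, 0, 0, 0], "az": [-0.0162, 0, 0, 0, 0]}' 0.045; python3 inch.py '{"dx": [0], "dy": [0], "dz": [0], "ax": [0], "ay": [0], "az": [0]}'
python3 - <<'E'
from h import *
go(.4699,-.2187,.007,-.4)
im=ctrl.grab_frame('wrist');cv2.imwrite('pics/w11.png',im)
E
```

```text
time_s: 19.6
tcp_pos: [0.4687, -0.2179, 0.0061]
eef_rot: [-3.141, 0.004, -0.405]
ft_force: [-0.4, 0.3, 0.5]
gripper_width: 0.0453
grasp_force: 0.0
time_s: 19.73
tcp_pos: [0.4702, -0.2187, 0.0082]
eef_rot: [-3.141, -0.001, -0.406]
ft_force: [-0.5, -0.6, 0.1]
gripper_width: 0.045
grasp_force: 0.0
tcp [ 0.4702 -0.2187  0.0082] [-3.141e+00 -1.000e-03 -4.060e-01] go [-0.0003  0.0001  0.0012] [-0.    -0.001 -0.006]
```

View pics/w11.png

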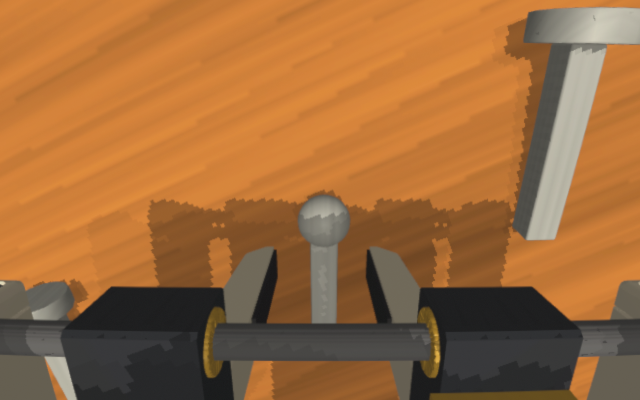

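The shank is centred between the fingers, with the ball at (323,221); closing.

In the tool's units: 0.0007 m / 0.3 = 0.0023.

```bash
python3 inch.py '{"dx": [0, 0, 0, 0, 0], "dy": [0, 0, 0, 0, 0], "dz": [0.0023, 0, 0, 0, 0], "ax": [0, 0, 0, 0, 0], "ay": [0, 0, 0, 0, 0], "az": [0, 0, 0, 0, 0]}' 0.0 40; python3 inch.py '{"dx": [0, 0, 0, 0, 0], "dy": [0, 0, 0, 0, 0], "dz": [0, -0.0333, -0.1, -0.1, -0.0733], "ax": [0, 0, 0, 0, 0], "ay": [0, 0, 0, 0, 0], "az": [0, 0, 0, 0, 0]}';python3 inch.py '{"dx": [0, 0, 0, 0, 0], "dy": [0, 0, 0, 0, 0], "dz": [0, 0, 0, 0, 0], "ax": [0, 0, 0, 0, 0], "ay": [0, 0, 0, 0, 0], "az": [-0.085, -0.085, -0.085, -0.085, -0.085]}'; python3 inch.py '{"dx": [0], "dy": [0], "dz": [0], "ax": [0], "ay": [0], "az": [0]}'
python3 - <<'E'
from h import *
c=np.array([.581,.169])+.144*np.array([-.4662,.8847])+.004*np.array([.8847,.4662])
go(*c,.1,.485)
E
```

```text
time_s: 20.4
tcp_pos: [0.4698, -0.2186, 0.0074]
eef_rot: [-3.142, -0.0, -0.406]
ft_force: [-0.7, -0.4, 1.7]
gripper_width: 0.0126
grasp_force: 39.8
time_s: 21.02
tcp_pos: [0.4697, -0.2184, 0.1006]
eef_rot: [-3.141, -0.001, -0.406]
ft_force: [0.2, -0.7, -1.5]
gripper_width: 0.0123
grasp_force: 39.8
time_s: 21.65
tcp_pos: [0.4692, -0.2184, 0.0994]
eef_rot: [-3.141, 0.001, 0.49]
ft_force: [0.9, -0.4, -1.2]
gripper_width: 0.0125
grasp_force: 39.8
time_s: 21.78
tcp_pos: [0.4692, -0.2185, 0.0993]
eef_rot: [-3.141, 0.0, 0.481]
ft_force: [-0.5, -0.1, -1.8]
gripper_width: 0.0126
grasp_force: 39.8
tcp [ 0.4692 -0.2185  0.0993] [-3.141  0.     0.481] go [ 0.282  -0.4358 -0.0005] [-0.001  0.    -0.004]
```

In the tool's units: -0.0484 m / 0.3 = -0.1613, 0.0313 m / 0.3 = 0.1043.

```bash
python3 inch.py '{"dx": [0.1043, 0.1043, 0.1043, 0.1043, 0.1043], "dy": [-0.1613, -0.1613, -0.1613, -0.1613, -0.1613], "dz": [0, 0, 0, 0, 0], "ax": [0, 0, 0, 0, 0], "ay": [0, 0, 0, 0, 0], "az": [0, 0, 0, 0, 0]}'; python3 inch.py '{"dx": [0.1043, 0.1043, 0.1043, 0.1043, 0], "dy": [-0.1613, -0.1613, -0.1613, -0.1613, 0], "dz": [0, 0, 0, 0, 0], "ax": [0, 0, 0, 0, 0], "ay": [0, 0, 0, 0, 0], "az": [0, 0, 0, -0.0019, 0]}';  python3 inch.py '{"dx": [0, 0], "dy": [0, 0], "dz": [0, 0], "ax": [0, 0], "ay": [0, 0], "az": [0, 0]}'
python3 - <<'E'
from h import *
c=np.array([.581,.169])+.144*np.array([-.4662,.8847])+.004*np.array([.8847,.4662])
go(*c,.016,.485)
im=ctrl.grab_frame('wrist');cv2.imwrite('pics/w12.png',im)
C=cam('wrist');h=cv2.cvtColor(im,cv2.COLOR_BGR2HSV)
o=ctrl.get_obs()['tcp_pos'][:2]
for y in(125,145,165):
    r=h[y,:,2]<75;e=np.flatnonzero(np.diff(np.r_[0,r.astype(int),0]))
    P=plane(C,[[x,y] for x in e],.008)[:,:2]-o
    print(y,e,'across',np.round(P@[-.4662,.8847],4))
E
```

```text
time_s: 22.4
tcp_pos: [0.4957, 0.0703, 0.0994]
eef_rot: [3.141, -0.0, 0.48]
ft_force: [0.2, -0.5, -1.9]
gripper_width: 0.0126
grasp_force: 39.8
time_s: 23.02
tcp_pos: [0.5144, 0.3062, 0.0993]
eef_rot: [-3.136, -0.003, 0.495]
ft_force: [-0.6, -0.5, -2.0]
gripper_width: 0.0123
grasp_force: 39.8
time_s: 23.28
tcp_pos: [0.5167, 0.2959, 0.0991]
eef_rot: [3.14, 0.001, 0.484]
ft_force: [-0.2, -1.0, -2.0]
gripper_width: 0.0124
grasp_force: 39.8
tcp [0.5167 0.2959 0.0991] [3.14e+00 1.00e-03 4.84e-01] go [ 0.0018 -0.0019  0.0831] [ 0.001  0.001 -0.001]
125 [289 344 384 456 476 565] across [ 0.0224 -0.0161 -0.0443 -0.0954 -0.1097 -0.1751]
145 [290 344 383 455 475 506] across [ 0.0221 -0.0164 -0.0442 -0.096  -0.1106 -0.1334]
165 [290 344 382 401 448 453 472 496] across [ 0.0224 -0.0166 -0.0441 -0.0579 -0.0923 -0.096  -0.11   -0.1279]
```

View pics/w12.png

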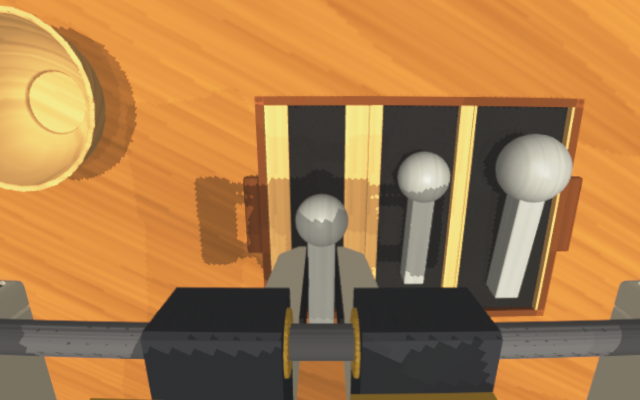

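The narrow channel spans (289–344, 125). The held small ball at (321,219) needs about 3 mm to the left. The bowl is off to the left and low.

Careful with the scale: shifts go in shares of 0.3 m and turns go in shares of 120 degrees. That gives: 0.03 m / 0.3 = 0.1, 0.02 m / 0.3 = 0.0667.

```bash
python3 inch.py '{"dx": [0.005, 0, 0, 0, 0], "dy": [-0.0093, 0, 0, 0, 0], "dz": [0.0667, 0.1, 0.0667, 0.0333, 0], "ax": [0, 0, 0, 0, 0], "ay": [0, 0, 0, 0, 0], "az": [0, 0, 0, 0, 0]}'; python3 inch.py '{"dx": [0, 0, 0], "dy": [0, 0, 0], "dz": [0.0033, 0, 0], "ax": [0, 0, 0], "ay": [0, 0, 0], "az": [0, 0, 0]}'; python3 inch.py '{"dx": [0, 0, 0], "dy": [0, 0, 0], "dz": [0.0033, 0, 0], "ax": [0, 0, 0], "ay": [0, 0, 0], "az": [0, 0, 0]}'
```

```text
time_s: 23.95
tcp_pos: [0.5165, 0.3005, 0.0189]
eef_rot: [3.141, 0.001, 0.486]
ft_force: [0.0, -0.7, -2.0]
gripper_width: 0.0126
grasp_force: 39.8
time_s: 24.32
tcp_pos: [0.5167, 0.3015, 0.0188]
eef_rot: [-3.142, -0.001, 0.488]
ft_force: [0.0, 0.4, -1.8]
gripper_width: 0.0125
grasp_force: 39.8
time_s: 24.7
tcp_pos: [0.5164, 0.3013, 0.0172]
eef_rot: [-3.142, 0.0, 0.488]
ft_force: [-0.1, -0.2, -1.2]
gripper_width: 0.0126
grasp_force: 39.8
```

In the tool's units: 0.0018 m / 0.3 = 0.006, 0.0005 m / 0.3 = 0.0017.

```bash
python3 inch.py '{"dx": [0, 0, 0], "dy": [0.006, 0, 0], "dz": [0.0017, 0, 0], "ax": [0, 0, 0], "ay": [0, 0, 0], "az": [0, 0, 0]}'; python3 inch.py '{"dx": [0, 0, 0], "dy": [0, 0, 0], "dz": [0.0033, 0, 0], "ax": [0, 0, 0], "ay": [0, 0, 0], "az": [0, 0, 0]}'
```

```text
time_s: 25.08
tcp_pos: [0.5173, 0.2997, 0.0167]
eef_rot: [-3.142, -0.0, 0.488]
ft_force: [0.4, -0.1, -0.8]
gripper_width: 0.012
grasp_force: 39.8
time_s: 25.45
tcp_pos: [0.5172, 0.2998, 0.0157]
eef_rot: [-3.142, 0.0, 0.488]
ft_force: [0.9, 0.5, -1.0]
gripper_width: 0.0123
grasp_force: 39.8
```

In the tool's units: 0.0005 m / 0.3 = 0.0017.

```bash
python3 inch.py '{"dx": [0, 0, 0], "dy": [0, 0, 0], "dz": [0.0017, 0, 0], "ax": [0, 0, 0], "ay": [0, 0, 0], "az": [0, 0, 0]}'; python3 inch.py '{"dx": [0, 0, 0], "dy": [0, 0, 0], "dz": [0.0013, 0, 0], "ax": [0, 0, 0], "ay": [0, 0, 0], "az": [0, 0, 0]}'
```

```text
time_s: 25.82
tcp_pos: [0.5173, 0.2998, 0.0154]
eef_rot: [-3.142, -0.0, 0.488]
ft_force: [0.1, 0.3, 0.5]
gripper_width: 0.0126
grasp_force: 39.8
time_s: 26.2
tcp_pos: [0.5173, 0.2998, 0.0153]
eef_rot: [-3.142, -0.0, 0.488]
ft_force: [-1.7, -1.2, 5.2]
gripper_width: 0.0125
grasp_force: 39.9
```

In the tool's units: -0.05 m / 0.3 = -0.1667, -0.04 m / 0.3 = -0.1333.

```bash
python3 inch.py '{"dx": [0, 0, 0], "dy": [0, 0, 0], "dz": [0, 0, 0], "ax": [0, 0, 0], "ay": [0, 0, 0], "az": [0, 0, 0]}' 0.022 ; python3 inch.py '{"dx": [0, 0, 0, 0, 0], "dy": [0, 0, 0, 0, 0], "dz": [-0.0333, -0.0667, -0.1333, -0.1667, -0.1667], "ax": [0, 0, 0, 0, 0], "ay": [0, 0, 0, 0, 0], "az": [0, 0, 0, 0, 0]}' 0.03;  python3 inch.py '{"dx": [0, 0, 0], "dy": [0, 0, 0], "dz": [-0.1, 0, 0], "ax": [0, 0, 0], "ay": [0, 0, 0], "az": [0, 0, 0]}'
python3 - <<'E'
from h import *
a=ctrl.grab_frame('wrist');b=ctrl.grab_frame('scene')
cv2.imwrite('pics/end.png',np.vstack([a[60:340],cv2.resize(b[150:330,130:450],(640,300))[:300]]))
E
```

```text
time_s: 26.58
tcp_pos: [0.5174, 0.2997, 0.0145]
eef_rot: [-3.142, -0.0, 0.488]
ft_force: [-0.8, 0.5, -0.3]
gripper_width: 0.0219
grasp_force: 0.0
time_s: 27.2
tcp_pos: [0.5172, 0.2996, 0.187]
eef_rot: [-3.142, -0.001, 0.488]
ft_force: [0.7, 0.3, 0.2]
gripper_width: 0.0299
grasp_force: 0.0
time_s: 27.58
tcp_pos: [0.5166, 0.2993, 0.2141]
eef_rot: [3.142, 0.002, 0.488]
ft_force: [0.0, 0.0, 0.7]
gripper_width: 0.0302
grasp_force: 0.0
```

View pics/end.png

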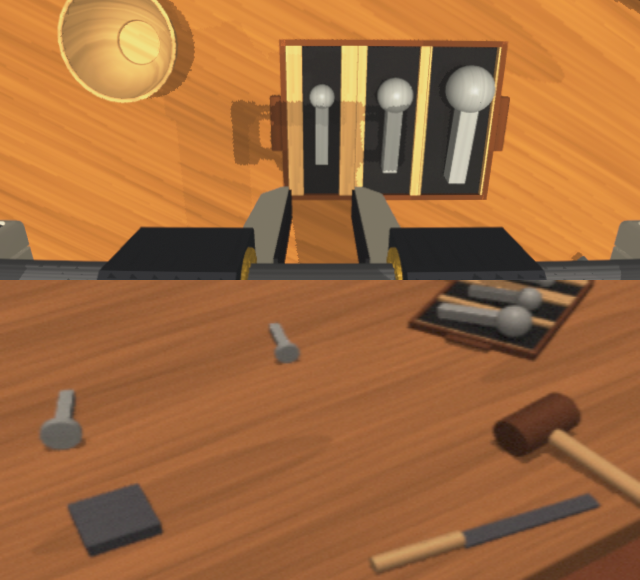

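All three punches lie in their channels, with balls at (321,97), (395,96) and (469,90) in the upper half. The flat punches, block and mallet have not moved.

```bash
python3 -c "
from plant import ctrl
print(ctrl.finish_job())"
```

```text
the job is handed in; nothing more can be done
None
```

The three ball-headed punches are each set down in the channel of their size, the flat punches, bench block and mallet were not moved, and I handed the job in at about 28 s; the hand-in gave no verdict.

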